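# Lay the tall carton down in its tray lane

### The arm

A 6-joint arm with a two-finger parallel gripper is mounted at the origin on a cart in front of the work surface, level with it; the furniture and walls round the work are solid. World frame = base frame: x ahead of the robot, y to its left, z up, the work surface at z = 0. Lengths are in m, angles in rad, forces in N, time in s.
With the tool pointing down it reaches from about 0.3 to 0.775 m from the base axis. Payload 14.6 kg.
Tool frame: the origin (TCP) lies between the finger pads, 19 mm behind the fingertips; this is the grasp point; z points along the fingers, y is the line along which they close (so a half turn about z gives the same grasp; the last joint's range is limited). The gripper opens to 85 mm and grips with 20 to 120 N. Pads are 22 mm wide; open, the fingers measure 114 mm over their backs; the gripper's body (76 mm by 85 mm) begins 54 mm behind the grasp point. The pads swing forward as they close: fully open they stand 13 mm farther back than shut.
Start: joints at [1.162, 0.3, 1.521, -0, 1.321, -0.067], TCP at [0.184, 0.518, 0.25] pointing down, gripper open.
Joint ranges: [-3.03, 3.03], [-0.79, 2.21], [0.23, 2.52], [-1.04, 4.18], [0, 3.07], [-2.55, 2.55]. Speed limits (rad/s): [2.22, 2.22, 2.57, 3.14, 3.14, 3.14].

### API

Orientations are given as a unit quaternion [x, y, z, w].
In Python, from bench import * gives the robot as it stands.
- The arm moves only by the shell command python3 -m crank 'ROWS'. ROWS is JSON, a list of rows, each an object with "delta_pos": the shift along the tool's x, y, z in mm, a list of three; "turn": the turn, a rotation vector about the tool's x, y, z in degrees, a list of three; "grip": the opening in per cent of the stroke, from 0 (shut) to 100 (fully open). A call has 1 to 12 rows; each row shifts and turns the commanded pose from where the row before left it, along the tool's axes as they then stand; what a row does not reach is not made up. A row lasts 1/12 s, in which the tool goes at most 41.7 mm and 7.16 degrees, less where a joint would pass 70% of its speed; a pose out of reach is approached as far as the arm can. A call with a gripper value outside its range is refused whole. The fingers move at their own pace and stop on an object; the grip force is fixed at half the most. Time passes only in rows, so rows that do not move let the fingers close. It gives the time, the measured TCP pose, the force, the opening and the grip force at its end, in the units of the state.
- state(): the state, without advancing time (a new reading comes with each control period).
- read_camera(name): name is "scene" or "top"; returns a dict with "image" (480x640x3 uint8, red, green, blue), "intrinsics" (3x3 intrinsics, pixels), "distortion" ([k1, k2, p1, p2, k3] as OpenCV has them; the pictures are not rectified), "R" (3x3) and "t" (3): a world point X has camera coordinates R X + t. Camera axes: x right, y down, z forward; pixel columns grow to the right and rows downward; lengths in m; the calibration is good to about 2 mm. A picture is of the moment at which its call begins. There is no depth.
- sign_off(): hands the job in; it is judged then, once.
Trained networks look in a picture, given as the dict that the camera call returned (one of the last four; its "shot" number tells which), for a name from the list of things; names that differ only in an ending like _2 or _b are one class to them, and where a whole thing is asked for, a point or a joint stands for the part that bears it (a point fixed in the world has none). Each returns a list of dicts, best first, with "p" (0 to 1); they miss things now and then, are a little off and sometimes report something else, mostly with a low value. They report only what shows in the picture. A call takes as long as a camera call. They do not tell look-alikes from the thing itself.
- recognise(thing, picture): "extent" ([left, top, right, bottom] in pixels, round what is visible of it).
- outline_of(thing, picture): "mask" (480x640 bool, what is visible of it) and "extent" ([left, top, right, bottom] in pixels, round what is visible of it).
- spot_point(thing, picture): "pixel" ([column, row] in pixels: a listed point, or the origin of a listed thing).
The state is a dict: "time_s": time; "q": joint angles; "dq": joint speeds; "joint_torque": joint torques, N m; "tool_pos": TCP position; "tool_rot": TCP orientation; "wrist_force": force on the tool from outside, world axes, zero at the start; "ft_torque": the same for the moment, N m; "gripper_width": finger opening in m; "grasp_force": force on a finger pad.
Only numpy, scipy, OpenCV 4.12 (cv2) and the standard library are available. Lean on these libraries where they do the work, as an engineer would, in place of code of your own. Each camera call takes 0.05 s, during which the arm holds its last target. There are 200 camera calls.

### The job

Without lifting it or taking it between the fingers, tip the tall white carton over with your fingertips so that it falls flat inside its own lane of the tray with its top end towards the tray's end stop. Then push it along the lane by its bottom end until its top sits flat against the end stop, and withdraw. The bottle standing in the other lane and everything else on the bench stay standing where they are.

Things in the scene. Friction and masses are not known exactly. Their poses are not given: they have to be found in the camera images.
- tray: Fixed grey metal tray, two lanes, 200 mm long (x), 178 wide (y). Origin: centre of underside, on the bench; z up. +x runs along the lanes from the open front end (x = -100 mm, no wall) to the end stop (face at x = +95, top 34 above the bench). Lane floors 4 mm above the bench; side walls and middle divider rise to 19. Lanes 83 mm wide, centred at y = +43 and y = -43, the left and right lane.
- lane_left_stop (a point): Point on the floor of the +y lane, in the middle of its width, at the foot of the end stop's face; axes as the tray.
- lane_right_stop (a point): The same for the -y lane.
- carton: Loose tall white carton, 48 deep (x) x 56 wide (y) x 112 mm tall (z), about 0.12 kg, standing near the open front end of either lane, x roughly along the tray's +x. Origin: centre of its bottom end; z points to its top end. A light push high on its front face tips it over its far bottom edge; past balance it falls by itself. Lying in the lane it is 48 mm high.
- carton_mid (a point): Centre of the carton's volume, 56 mm above its bottom end; axes as the carton.
- carton_top (a point): Centre of the carton's top end face, 112 mm from its bottom end; axes as the carton.
- lane_bottle: Loose white round bottle with a screw cap, 44 mm diameter, 90 mm tall, about 0.07 kg, standing near the front end of the lane the carton is not in. Must not be disturbed. Origin: centre of its underside.
- dropper_bottle: Loose brown dropper bottle, 40 mm diameter, 99 mm tall, standing on the bench beside the tray's -y side. Not to be disturbed. Origin: centre of its underside.
- specimen_pot: Loose specimen pot with screw lid, 63 mm diameter, 64 mm tall, standing on the bench beside the tray's +y side. Not to be disturbed. Origin: centre of its underside.
- bench_timer: Loose flat countdown timer, 62 x 62 x 18 mm, lying on the bench to the right of the tray. Not to be disturbed. Origin: centre of its underside.
- dish: Loose round dish, 95 mm diameter, 16 mm high, on the bench farther to the right. Not to be disturbed. Origin: centre of its underside.
Not all that is in view belongs to the job. What is shaped like the lane_bottle but pink or purple is not meant.

How it is judged:
On the way:
1. the carton lies flat in the lane, its top end towards the end stop (angle between carton's own z axis and vertical between 1.48 and 1.66 rad and z of carton_mid in the frame of tray below 0.033 m and angle between the z axis of carton and the x axis of tray, either way round below 0.5 rad and x of carton_top in the frame of tray above 0 m), for 0.2 s.
At the end, for the whole second after the job is handed in: The carton lies flat on the lane floor between the lane's walls (within 0.07 rad of level), its long axis within 0.07 rad of the lane's direction, the centre of its top end within 5 mm of the end stop's face, at rest; the bottle in the other lane stands upright (angle between carton's own z axis and vertical between 1.5 and 1.64 rad and z of carton_mid in the frame of tray between 0.023 and 0.033 m and angle between the z axis of carton and the x axis of tray, either way round below 0.07 rad and x of carton_top in the frame of tray between 0.09 and 0.099 m and linear speed of carton below 0.01 m/s and angle between lane_bottle's own z axis and vertical below 0.1 rad); the robot touches nothing.
It fails at once if the carton is lifted (its centre more than 80 mm above the bench; tipping alone brings it to 65 mm) (height (world z) of carton_mid above 0.08 m).
It fails at once if the bottle in the other lane is moved more than 12 mm or tipped (distance of lane_bottle from where it was at the start of the episode above 0.012 m or angle between lane_bottle's own z axis and vertical above 0.35 rad).
It fails at once if a bystander on the bench is moved more than 15 mm or knocked over (distance of any of dropper_bottle, specimen_pot, bench_timer, dish from where it was at the start of the episode above 0.015 m or angle between any of dropper_bottle, specimen_pot's own z axis and vertical above 0.35 rad).
It fails at once if the carton is taken between the fingers (the TCP, the point between the finger pads, comes inside the carton's outline) (x of the grasp point in the frame of carton between -0.022 and 0.022 m and y of the grasp point in the frame of carton between -0.025 and 0.025 m and z of the grasp point in the frame of carton between 0.003 and 0.122 m).
It also fails if it takes over 40 s, if anything falls off the work surface, if the arm or the gripper's body presses on something with over 40 N, if the wrist force passes 120 N, or if a joint passes its speed limit or range.

## Working session

There is one attempt and no reset: what is moved stays moved. The work goes in short steps, Python scripts to look and compute and a shell command to move; the robot and the scene stay as the last step left them, time stands still between calls to the robot, and variables do not carry over. Pictures are saved under pics/ and viewed, at most 10 in all, crops included, and the job is handed in when it is done.

```bash
mkdir -p pics
cat > h.py <<'E'
from bench import *
import numpy as np, cv2
def ray(P,px):
    u=cv2.undistortPoints(np.array([[px]],float),np.array(P["intrinsics"]),np.array(P["distortion"]))[0,0]
    R=np.array(P["R"]);t=np.array(P["t"]); return -R.T@t, R.T@np.array([u[0],u[1],1.])
def atz(P,px,z):
    o,d=ray(P,px); return o+d*(z-o[2])/d[2]
def tri(rs):
    A=0;b=0
    for o,d in rs:
        d=d/np.linalg.norm(d);M=np.eye(3)-np.outer(d,d);A=A+M;b=b+M@o
    return np.linalg.solve(A,b)
def proj(P,X):
    return cv2.projectPoints(np.array(X,float).reshape(-1,1,3),cv2.Rodrigues(np.array(P["R"]))[0],np.array(P["t"],float),np.array(P["intrinsics"]),np.array(P["distortion"]))[0].reshape(-1,2)
E
python3 - <<'E'
from h import *
np.set_printoptions(precision=4,suppress=True)
C={n:read_camera(n) for n in("scene","top")}
for n in C: cv2.imwrite(f"pics/{n}0.png",C[n]["image"][...,::-1])
for th in["tray","lane_left_stop","lane_right_stop","carton","carton_mid","carton_top","lane_bottle","dropper_bottle","specimen_pot","bench_timer","dish"]:
    rs=[]
    for n in C:
        r=spot_point(th,C[n])
        print(th,n,[(np.round(x["pixel"],1),round(x["p"],2)) for x in r[:3]])
        if r: rs.append(ray(C[n],r[0]["pixel"]))
    if len(rs)==2: print("   ",tri(rs))
print(state())
E
```

```text
tray scene [(array([260.1, 278.4]), 0.75)]
tray top [(array([273.7, 241.2]), 0.59)]
    [ 0.5704  0.2512 -0.0026]
lane_left_stop scene [(array([261.5, 253.6]), 0.89)]
lane_left_stop top [(array([251.4, 213.7]), 0.67)]
    [0.6475 0.3078 0.0091]
lane_right_stop scene [(array([291.2, 260. ]), 0.83), (array([393.4, 333.6]), 0.19)]
lane_right_stop top [(array([281.7, 206.3]), 0.92), (array([264.6, 271.1]), 0.37)]
    [0.6672 0.2275 0.0037]
carton scene [(array([228.9, 271.1]), 0.37)]
carton top [(array([264.3, 273.7]), 0.72)]
    [0.4796 0.2684 0.0647]
carton_mid scene [(array([228.4, 272. ]), 0.95)]
carton_mid top [(array([266.8, 273.4]), 0.88)]
    [0.4781 0.2644 0.0647]
carton_top scene [(array([223.8, 250.4]), 0.91)]
carton_top top [(array([263.2, 266.6]), 0.57)]
    [0.4892 0.2733 0.1132]
lane_bottle scene [(array([216.2, 243. ]), 0.91), (array([264.3, 293.7]), 0.84), (array([331.2, 325.3]), 0.82)]
lane_bottle top [(array([197.5, 211.1]), 0.83), (array([363.4, 265.9]), 0.67), (array([299.8, 263.5]), 0.47)]
    [ 0.6553  0.4622 -0.0064]
dropper_bottle scene [(array([311.2, 301.7]), 0
[... 308 characters left out ...]
.1]), 0.96)]
bench_timer top [(array([401.3, 248.4]), 0.7)]
    [ 0.5524 -0.0991 -0.0111]
dish scene [(array([455.9, 346.3]), 0.61)]
dish top [(array([452.8, 247.3]), 0.87)]
    [ 0.5531 -0.2378  0.005 ]
{'time_s': 1.2, 'q': array([ 1.1624,  0.2999,  1.521 ,  0.    ,  1.3207, -0.0666]), 'dq': array([-0.0004,  0.0001, -0.0018, -0.0001, -0.0018,  0.0027]), 'joint_torque': array([  0.0001, -54.3354, -36.1983,  -0.0001,   0.0005,  -0.    ]), 'tool_pos': array([0.1843, 0.5182, 0.25  ]), 'tool_rot': array([ 0.1701,  0.9854,  0.    , -0.    ]), 'wrist_force': array([-0.2379,  0.0802,  0.4667]), 'ft_torque': array([ 0.0095, -0.012 , -0.0122]), 'grasp_force': 0.0, 'gripper_width': 0.0856834531077412}
```

View pics/scene0.png

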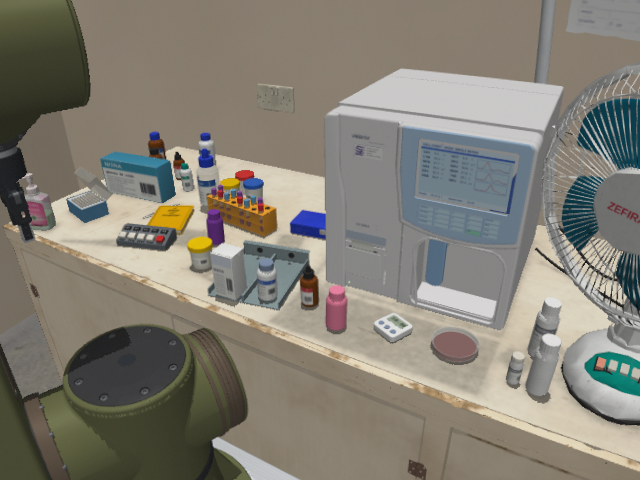

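View pics/top0.png

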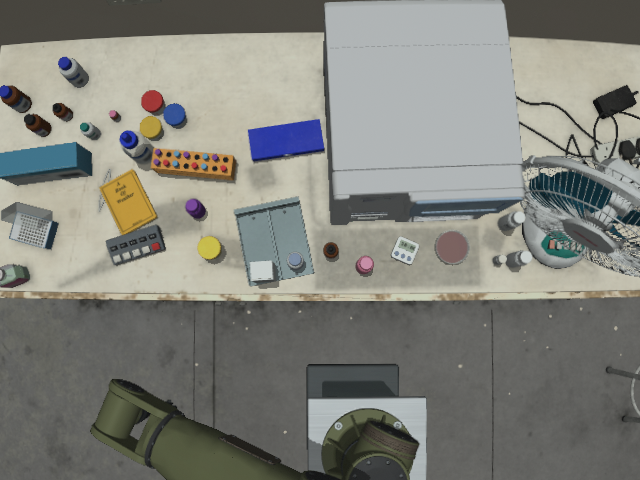

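The carton stands at top (263,270) in the left lane, and the bottle at (296,261) in the right lane. The pink (364,265) and purple (196,209) bottles are decoys. Next, a zoom for the exact tray and carton edges.

Run:
```python
from h import *
C={n:read_camera(n) for n in("scene","top")}
a=cv2.resize(C["top"]["image"][190:295,220:330],None,fx=5,fy=5,interpolation=cv2.INTER_CUBIC)
b=cv2.resize(C["scene"]["image"][230:315,190:325],None,fx=5,fy=5,interpolation=cv2.INTER_CUBIC)
cv2.imwrite("pics/ztop.png",a[...,::-1]); cv2.imwrite("pics/zsc.png",b[...,::-1])
```

```text
(no output)
```

View pics/ztop.png

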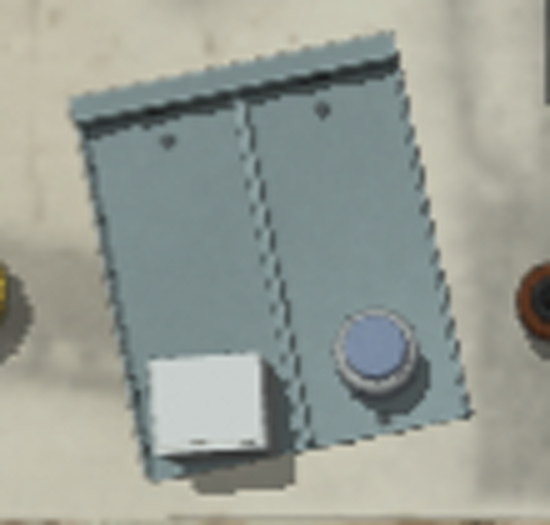

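View pics/zsc.png

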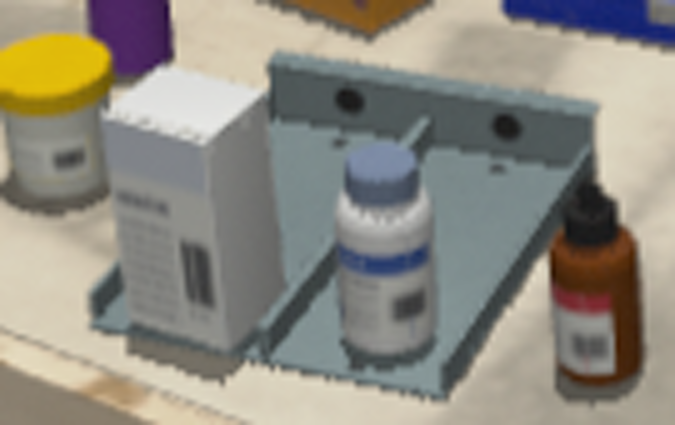

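```bash
cat > fit.py <<'E'
from h import *
from scipy.optimize import least_squares
np.set_printoptions(precision=4,suppress=True)
C={n:read_camera(n) for n in("scene","top")}
zt=lambda u,v:(220+(u+.5)/5-.5,190+(v+.5)/5-.5); zs=lambda u,v:(190+(u+.5)/5-.5,230+(v+.5)/5-.5)
def W(p,X):
    c,s=np.cos(p[2]),np.sin(p[2]);X=np.array(X,float); return np.c_[p[0]+c*X[:,0]-s*X[:,1],p[1]+s*X[:,0]+c*X[:,1],X[:,2]]
def fit(obs,p0):
    f=lambda p:np.concatenate([(proj(C[n],W(p,X))-np.array(U)).ravel() for n,X,U in obs])
    r=least_squares(f,p0); return r.x,r.fun
T=[("top",[(.1,.089,.034),(.1,-.089,.034),(-.1,.089,.019),(-.1,-.089,.019),(-.1,0,.019)],[zt(70,103),zt(395,35),zt(150,480),zt(470,415),zt(310,447)]),
   ("scene",[(.1,.089,.034),(.1,-.089,.034),(-.1,-.089,.004),(-.1,.089,.004)],[zs(272,55),zs(597,105),zs(445,395),zs(92,325)])]
t,r=fit(T,[.57,.25,.2]);print("tray",t,"res",r)
K=[("top",[(.024,.028,.116),(.024,-.028,.116),(-.024,-.028,.116),(-.024,.028,.116)],[zt(148,362),zt(262,353),zt(268,448),zt(155,456)]),
   ("scene",[(.024,.028,.116),(.024,-.028,.116),(-.024,-.028,.116),(-.024,.028,.116),(-.024,-.028,.004),(-.024,.028,.004),(.024,-.028,.004)],[zs(165,70),zs(270,93),zs(210,143),zs(107,113),zs(230,347),zs(130,318),zs(287,292)])]
k,r=fit(K,[.48,.265,.1]);print("carton",k,"res",r)
c,s=np.cos(t[2]),np.sin(t[2]);R=np.array([[c,s],[-s,c]])
print("carton in tray",R@(k[:2]-t[:2]),k[2]-t[2])
E
python3 fit.py
```

```text
tray [0.5671 0.248  0.2063] res [ 0.0624  1.6052 -0.0252  1.6631 -0.9777 -0.439   0.2634 -1.0387 -0.3837
 -0.6134  0.2172  0.324   0.364   0.8315  0.8096 -0.5385 -0.0951 -0.8744]
carton [0.4852 0.2718 0.079 ] res [ 0.3911 -0.4196 -0.3171 -0.3531 -0.1382 -0.3573  0.3025 -0.2361 -0.1416
 -1.2616 -0.299  -0.6371 -0.4777 -0.2327 -1.1117  0.1675  0.5378  1.1946
  0.1868  0.855   0.578   1.0423]
carton in tray [-0.0753  0.0401] -0.12723956294063493
```

```bash
python3 -m crank '[{"delta_pos":[0,0,0],"turn":[0,0,-6.28],"grip":35},{"delta_pos":[0,0,0],"turn":[0,0,-6.28],"grip":35},{"delta_pos":[0,0,0],"turn":[0,0,-6.28],"grip":35},{"delta_pos":[0,0,0],"turn":[0,0,-6.28],"grip":35},{"delta_pos":[0,0,0],"turn":[0,0,-6.28],"grip":35},{"delta_pos":[0,0,0],"turn":[0,-6.43,0],"grip":35},{"delta_pos":[0,0,0],"turn":[0,-6.43,0],"grip":35},{"delta_pos":[0,0,0],"turn":[0,-6.43,0],"grip":35},{"delta_pos":[0,0,0],"turn":[0,-6.43,0],"grip":35},{"delta_pos":[0,0,0],"turn":[0,-6.43,0],"grip":35},{"delta_pos":[0,0,0],"turn":[0,-6.43,0],"grip":35},{"delta_pos":[0,0,0],"turn":[0,-6.42,0],"grip":35}]'
cat > go.py <<'E'
import sys
from h import *
from scipy.spatial.transform import Rotation as Ro
np.set_printoptions(precision=1,suppress=True)
T=np.array([.5671,.248,0]);Q=Ro.from_euler('z',.2063)
s=state();R=Ro.from_quat(s["tool_rot"]);tip=np.array(s["tool_pos"])+R.apply([0,0,.019])
print("t",round(s["time_s"],2),"tip in tray mm",Q.inv().apply(tip-T)*1e3,"axes in tray\n",(Q.inv()*R).as_matrix().round(3),"F",Q.inv().apply(s["wrist_force"]),"w",s["gripper_width"],"q",s["q"].round(2))
for a in sys.argv[1:]:
    g=np.array(eval(a))/1e3; w=T+Q.apply(g); print(a,"tool delta mm",R.inv().apply(w-tip)*1e3); tip=w
E
python3 go.py "(-135,40,180)" "(-135,40,24)"
```

```text
time_s: 2.4
tool_pos: [0.184, 0.5186, 0.2508]
tool_rot: [-0.095, 0.918, 0.041, 0.383]
wrist_force: [0.5, 0.6, 0.5]
gripper_width: 0.0299
grasp_force: 0.0
t 2.4 tip in tray mm [-306.1  343.4  237.5] axes in tray
 [[-0.7 -0.   0.7]
 [ 0.   1.   0. ]
 [-0.7  0.  -0.7]] F [0.6 0.5 0.5] w 0.02991450129949985 q [ 1.4  0.2  1.8 -0.9  1.   0.1]
(-135,40,180) tool delta mm [ -79.6 -303.8  161.1]
(-135,40,24) tool delta mm [110.9  -0.4 109.7]
```

```bash
python3 -m crank '[{"delta_pos":[-8,-30.4,16.1],"turn":[0,0,0],"grip":35},{"delta_pos":[-8,-30.4,16.1],"turn":[0,0,0],"grip":35},{"delta_pos":[-8,-30.4,16.1],"turn":[0,0,0],"grip":35},{"delta_pos":[-8,-30.4,16.1],"turn":[0,0,0],"grip":35},{"delta_pos":[-8,-30.4,16.1],"turn":[0,0,0],"grip":35},{"delta_pos":[-8,-30.4,16.1],"turn":[0,0,0],"grip":35},{"delta_pos":[-8,-30.4,16.1],"turn":[0,0,0],"grip":35},{"delta_pos":[-8,-30.4,16.1],"turn":[0,0,0],"grip":35},{"delta_pos":[-8,-30.4,16.1],"turn":[0,0,0],"grip":35},{"delta_pos":[-8,-30.2,16.1],"turn":[0,0,0],"grip":35},{"delta_pos":[0,0,0],"turn":[0,0,0],"grip":35}]'
python3 go.py "(-135,40,60)" "(-135,40,24)"
```

```text
time_s: 3.32
tool_pos: [0.416, 0.2512, 0.1921]
tool_rot: [-0.092, 0.919, 0.038, 0.381]
wrist_force: [0.2, 0.2, 0.0]
gripper_width: 0.0302
grasp_force: 0.0
t 3.32 tip in tray mm [-133.8   34.   178.6] axes in tray
 [[-0.7  0.   0.7]
 [ 0.   1.  -0. ]
 [-0.7 -0.  -0.7]] F [0.3 0.1 0. ] w 0.03018893071376123 q [ 0.6 -0.   2.2 -0.9  0.3 -0.4]
(-135,40,60) tool delta mm [84.7  6.1 83. ]
(-135,40,24) tool delta mm [25.4  0.  25.5]
```

```bash
python3 -m crank '[{"delta_pos":[17,3,16.6],"turn":[0,0,0],"grip":35},{"delta_pos":[17,3,16.6],"turn":[0,0,0],"grip":35},{"delta_pos":[17,0,16.6],"turn":[0,0,0],"grip":35},{"delta_pos":[17,0,16.6],"turn":[0,0,0],"grip":35},{"delta_pos":[17,0,16.6],"turn":[0,0,0],"grip":35},{"delta_pos":[0,0,0],"turn":[0,0,0],"grip":35}]'
python3 go.py "(-135,40,24)"
```

```text
time_s: 3.82
tool_pos: [0.417, 0.2546, 0.1258]
tool_rot: [-0.101, 0.934, 0.044, 0.339]
wrist_force: [-0.7, -0.7, 0.1]
gripper_width: 0.0301
grasp_force: 0.0
t 3.82 tip in tray mm [-133.4   37.6  111.3] axes in tray
 [[-0.8 -0.   0.6]
 [-0.   1.   0. ]
 [-0.6  0.  -0.8]] F [-0.8 -0.5  0.1] w 0.030138115494089356 q [ 0.6  0.1  2.2 -1.   0.2 -0.3]
(-135,40,24) tool delta mm [57.3  1.2 65.9]
```

```bash
python3 -m crank '[{"delta_pos":[0,0,0],"turn":[0,5,0],"grip":35},{"delta_pos":[0,0,0],"turn":[0,5,0],"grip":35},{"delta_pos":[0,0,0],"turn":[0,5,0],"grip":35},{"delta_pos":[0,0,0],"turn":[0,0,0],"grip":35}]'
python3 go.py "(-135,40,40)"
```

```text
time_s: 4.15
tool_pos: [0.4205, 0.2522, 0.129]
tool_rot: [-0.099, 0.956, 0.03, 0.273]
wrist_force: [0.3, 0.2, -0.0]
gripper_width: 0.03
grasp_force: 0.0
t 4.15 tip in tray mm [-132.6   34.2  112.9] axes in tray
 [[-0.8 -0.   0.5]
 [ 0.   1.   0. ]
 [-0.5  0.  -0.8]] F [ 0.4  0.1 -0. ] w 0.02997679805074718 q [ 0.6  0.1  2.1 -0.5  0.4 -0.8]
(-135,40,40) tool delta mm [40.5  5.6 60.6]
```

```bash
python3 -m crank '[{"delta_pos":[0,0,0],"turn":[0,4,0],"grip":35},{"delta_pos":[0,2,0],"turn":[0,3,0],"grip":35},{"delta_pos":[5.5,1,11],"turn":[0,0,0],"grip":35},{"delta_pos":[5.5,1,11],"turn":[0,0,0],"grip":35},{"delta_pos":[5.5,1,11],"turn":[0,0,0],"grip":35},{"delta_pos":[5.5,1,11],"turn":[0,0,0],"grip":35},{"delta_pos":[5.5,0,11],"turn":[0,0,0],"grip":35},{"delta_pos":[0,0,0],"turn":[0,0,0],"grip":35}]'
python3 go.py "(-135,40,42)" "(-95,40,42)"
```

```text
time_s: 4.82
tool_pos: [0.4159, 0.2562, 0.0644]
tool_rot: [-0.101, 0.971, 0.022, 0.214]
wrist_force: [-0.1, -0.3, -0.1]
gripper_width: 0.0297
grasp_force: 0.0
t 4.82 tip in tray mm [-138.4   39.    47.1] axes in tray
 [[-0.9  0.   0.4]
 [-0.   1.  -0. ]
 [-0.4 -0.  -0.9]] F [-0.2 -0.3 -0.1] w 0.029678410094927648 q [ 0.5  0.3  2.1 -0.4  0.4 -0.9]
(-135,40,42) tool delta mm [-0.9  1.   6.1]
(-95,40,42) tool delta mm [-36.3   0.   16.8]
```

```bash
python3 -m crank '[{"delta_pos":[-6.7,0.3,4.9],"turn":[0,0,0],"grip":35},{"delta_pos":[-6.7,0.3,4.9],"turn":[0,0,0],"grip":35},{"delta_pos":[-6.7,0.3,4.9],"turn":[0,0,0],"grip":35},{"delta_pos":[-1.8,0,0.84],"turn":[0,0,0],"grip":35},{"delta_pos":[-1.8,0,0.84],"turn":[0,0,0],"grip":35},{"delta_pos":[-1.8,0,0.84],"turn":[0,0,0],"grip":35},{"delta_pos":[-1.8,0,0.84],"turn":[0,0,0],"grip":35},{"delta_pos":[0,0,0],"turn":[0,0,0],"grip":35}]'
python3 go.py "(-95,40,42)"
python3 - <<'E'
from h import *
a=[cv2.resize(read_camera(n)["image"][y:y+100,x:x+130],None,fx=4,fy=4,interpolation=cv2.INTER_CUBIC) for n,x,y in(("scene",190,225),("top",215,200))]
cv2.imwrite("pics/p1.png",cv2.resize(np.vstack(a),None,fx=.75,fy=.75)[...,::-1])
E
```

```text
time_s: 5.48
tool_pos: [0.4486, 0.2643, 0.0613]
tool_rot: [-0.101, 0.971, 0.023, 0.215]
wrist_force: [-0.1, 0.5, 1.6]
gripper_width: 0.0296
grasp_force: 0.0
t 5.48 tip in tray mm [-104.7   40.2   44.1] axes in tray
 [[-0.9 -0.   0.4]
 [ 0.   1.   0. ]
 [-0.4  0.  -0.9]] F [0.  0.5 1.6] w 0.02961873641138713 q [ 0.5  0.4  2.  -0.4  0.4 -0.9]
(-95,40,42) tool delta mm [-7.9 -0.3  6. ]
```

View pics/p1.png

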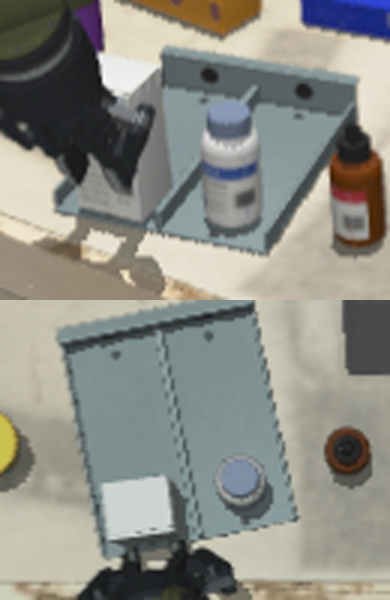

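Fingers sit on the front face (scene crop, about (75,175) and (135,165)). The carton has turned about halfway towards the tray's direction, so I'll push a little further.

```bash
python3 -m crank '[{"delta_pos":[-1.8,0,0.84],"turn":[0,0,0],"grip":35},{"delta_pos":[-1.8,0,0.84],"turn":[0,0,0],"grip":35},{"delta_pos":[-1.8,0,0.84],"turn":[0,0,0],"grip":35},{"delta_pos":[0,0,0],"turn":[0,0,0],"grip":35}]'
python3 go.py "(-110,40,44)"
python3 - <<'E'
from h import *
P=read_camera("top"); m=outline_of("carton",P); print([round(x["p"],2) for x in m])
g=cv2.cvtColor(P["image"],cv2.COLOR_RGB2GRAY)[240:300,225:290]
w=((g>190)).astype(np.uint8); n,l,s,c=cv2.connectedComponentsWithStats(w); 
print(s[1:],c[1:])
cv2.imwrite("pics/p2.png",cv2.resize(P["image"][190:290,220:330],None,fx=5,fy=5,interpolation=cv2.INTER_CUBIC)[...,::-1])
E
```

```text
time_s: 5.92
tool_pos: [0.4545, 0.2656, 0.0613]
tool_rot: [-0.101, 0.971, 0.023, 0.215]
wrist_force: [0.8, -0.1, -0.3]
gripper_width: 0.03
grasp_force: 0.0
t 5.92 tip in tray mm [-98.6  40.3  44. ] axes in tray
 [[-0.9 -0.   0.4]
 [ 0.   1.   0. ]
 [-0.4  0.  -0.9]] F [ 0.8 -0.2 -0.3] w 0.030025680756161247 q [ 0.5  0.4  2.  -0.4  0.4 -1. ]
(-110,40,44) tool delta mm [10.4 -0.3 -4.8]
[0.85]
[[ 23  16  24  22 377]
 [  0  30  23  24 422]
 [ 60  39   5   5  15]
 [ 40  45   4   2   5]
 [  1  55   2   1   2]
 [  7  55   1   1   1]
 [ 11  55   4   3  10]
 [ 60  56   2   2   2]] [[34.39787798 26.72413793]
 [ 9.4549763  42.3957346 ]
 [62.66666667 40.53333333]
 [41.8        45.8       ]
 [ 1.5        55.        ]
 [ 7.         55.        ]
 [12.2        55.9       ]
 [60.5        56.5       ]]
```

View pics/p2.png

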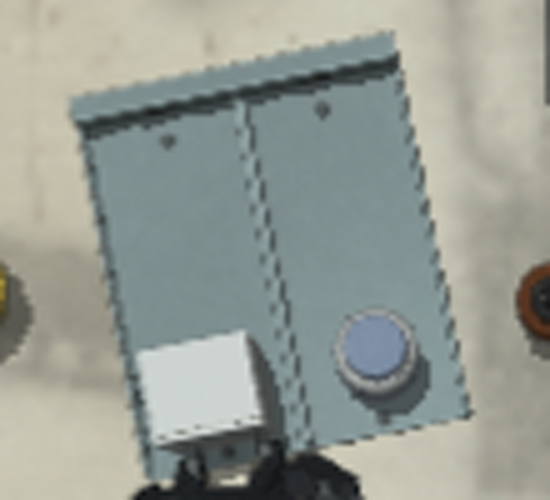

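The carton is now square with the lane: its far top edge runs (137,352)–(245,330), about 11.5°, parallel to the tray. Next I check its lateral position.

```bash
python3 - <<'E'
from h import *
P=read_camera("top")
t=np.array([.5671,.248]);c,s=np.cos(.2063),np.sin(.2063);R=np.array([[c,s],[-s,c]])
for u,v in[(137,352),(245,330),(265,422),(157,445)]:
    print((R@(atz(P,(220+u/5,190+v/5),.116)[:2]-t)*1e3).round(1))
E
python3 go.py "(-118,42,44)" "(-118,42,95)" "(-108,42,95)" "(-55,42,85)"
```

```text
[-43.8  69.7]
[-44.1  14. ]
[-91.6  13.3]
[-91.9  68.9]
t 6.07 tip in tray mm [-98.9  40.3  43.9] axes in tray
 [[-0.9 -0.   0.4]
 [ 0.   1.   0. ]
 [-0.4  0.  -0.9]] F [-0.2  0.2 -0.1] w 0.02987215596907583 q [ 0.5  0.4  2.  -0.4  0.4 -1. ]
(-118,42,44) tool delta mm [17.2  1.7 -8.1]
(-118,42,95) tool delta mm [-21.5   0.  -46.3]
(-108,42,95) tool delta mm [-9.1 -0.   4.2]
(-55,42,85) tool delta mm [-43.9  -0.   31.4]
```

```bash
python3 -m crank '[{"delta_pos":[8.6,0.8,-4],"turn":[0,0,0],"grip":35},{"delta_pos":[8.6,0.8,-4],"turn":[0,0,0],"grip":35},{"delta_pos":[-7.2,0,-15.4],"turn":[0,0,0],"grip":35},{"delta_pos":[-7.2,0,-15.4],"turn":[0,0,0],"grip":35},{"delta_pos":[-7.2,0,-15.4],"turn":[0,0,0],"grip":35},{"delta_pos":[0,0,0],"turn":[0,0,0],"grip":35}]'
python3 go.py "(-102,42,95)" "(-52,42,92)"
```

```text
time_s: 6.57
tool_pos: [0.4355, 0.2637, 0.115]
tool_rot: [-0.101, 0.971, 0.023, 0.216]
wrist_force: [-0.2, -0.2, 1.3]
gripper_width: 0.0298
grasp_force: 0.0
t 6.57 tip in tray mm [-117.5   42.4   97.8] axes in tray
 [[-0.9 -0.   0.4]
 [ 0.   1.   0. ]
 [-0.4  0.  -0.9]] F [-0.3 -0.1  1.3] w 0.029837980023259845 q [ 0.5  0.2  2.  -0.3  0.5 -1. ]
(-102,42,95) tool delta mm [-12.8  -0.4   9.2]
(-52,42,92) tool delta mm [-44.  -0.  24.]
```

```bash
python3 -m crank '[{"delta_pos":[-6.4,-0.2,4.6],"turn":[0,0,0],"grip":35},{"delta_pos":[-6.4,-0.2,4.6],"turn":[0,0,0],"grip":35},{"delta_pos":[-4.9,0,2.6],"turn":[0,0,0],"grip":35},{"delta_pos":[-4.9,0,2.6],"turn":[0,0,0],"grip":35},{"delta_pos":[-4.9,0,2.6],"turn":[0,0,0],"grip":35},{"delta_pos":[-4.9,0,2.6],"turn":[0,0,0],"grip":35},{"delta_pos":[-4.9,0,2.6],"turn":[0,0,0],"grip":35},{"delta_pos":[-4.9,0,2.6],"turn":[0,0,0],"grip":35},{"delta_pos":[-4.9,0,2.6],"turn":[0,0,0],"grip":35},{"delta_pos":[-4.9,0,2.6],"turn":[0,0,0],"grip":35},{"delta_pos":[-4.9,0,2.6],"turn":[0,0,0],"grip":35},{"delta_pos":[0,0,0],"turn":[0,0,0],"grip":35}]'
python3 - <<'E'
from h import *
a=[cv2.resize(read_camera(n)["image"][y:y+100,x:x+130],None,fx=3,fy=3,interpolation=cv2.INTER_CUBIC) for n,x,y in(("scene",190,225),("top",215,195))]
cv2.imwrite("pics/p3.png",np.hstack(a)[...,::-1])
E
python3 go.py "(-125,42,97)" "(-125,42,30)"
```

```text
time_s: 7.57
tool_pos: [0.5003, 0.2763, 0.1066]
tool_rot: [-0.1, 0.971, 0.023, 0.215]
wrist_force: [0.3, -0.8, -0.5]
gripper_width: 0.0299
grasp_force: 0.0
t 7.67 tip in tray mm [-52.5  41.4  89.2] axes in tray
 [[-0.9 -0.   0.4]
 [ 0.   1.   0. ]
 [-0.4  0.  -0.9]] F [-0.5  1.1  0.1] w 0.030044737965774507 q [ 0.5  0.4  1.9 -0.2  0.5 -1.1]
(-125,42,97) tool delta mm [ 62.5   0.6 -37.6]
(-125,42,30) tool delta mm [28.2 -0.  60.8]
```

View pics/p3.png

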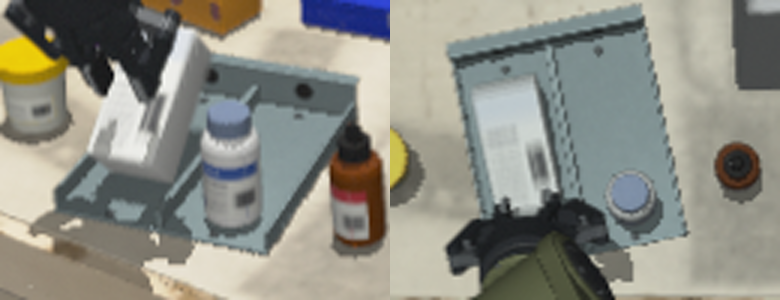

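The carton is past balance and falling along the lane. I retreat and go low behind it.

```bash
python3 -m crank '[{"delta_pos":[0,0,0],"turn":[0,0,0],"grip":35},{"delta_pos":[0,0,0],"turn":[0,0,0],"grip":35},{"delta_pos":[0,0,0],"turn":[0,0,0],"grip":35},{"delta_pos":[15.6,0.2,-9.4],"turn":[0,0,0],"grip":35},{"delta_pos":[15.6,0.2,-9.4],"turn":[0,0,0],"grip":35},{"delta_pos":[15.6,0.2,-9.4],"turn":[0,0,0],"grip":35},{"delta_pos":[15.6,0,-9.4],"turn":[0,0,0],"grip":35},{"delta_pos":[0,0,0],"turn":[0,0,0],"grip":35}]'
python3 - <<'E'
from h import *
C=[read_camera(n) for n in("scene","top")]
t=np.array([.5671,.248,0]);c,s=np.cos(.2063),np.sin(.2063);R=np.array([[c,s,0],[-s,c,0],[0,0,1]])
for th in("carton_mid","carton_top"):
    q=[spot_point(th,P) for P in C]
    if all(q): print(th,(R@(tri([ray(P,r[0]["pixel"]) for P,r in zip(C,q)])-t)*1e3).round(1))
a=[cv2.resize(P["image"][y:y+100,x:x+130],None,fx=3,fy=3,interpolation=cv2.INTER_CUBIC) for P,x,y in zip(C,(190,215),(225,195))]
cv2.imwrite("pics/p4.png",np.hstack(a)[...,::-1])
E
python3 go.py "(-125,42,30)" "(-65,42,30)"
```

```text
time_s: 8.33
tool_pos: [0.4261, 0.2614, 0.1144]
tool_rot: [-0.101, 0.971, 0.022, 0.214]
wrist_force: [0.1, -1.1, -0.0]
gripper_width: 0.03
grasp_force: 0.0
carton_mid [ 8.6 42.4 25.8]
carton_top [70.1 43.9 31.7]
t 8.63 tip in tray mm [-124.3   42.    97.1] axes in tray
 [[-0.9  0.   0.4]
 [ 0.   1.   0. ]
 [-0.4  0.  -0.9]] F [ 0.5 -0.  -0.3] w 0.02987292322758064 q [ 0.5  0.2  2.  -0.3  0.5 -1. ]
(-125,42,30) tool delta mm [28.9 -0.  60.6]
(-65,42,30) tool delta mm [-54.4   0.   25.3]
```

View pics/p4.png

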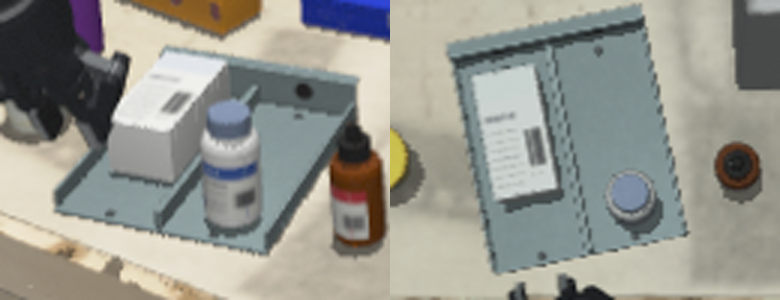

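The carton lies flat and straight in the left lane, top end at about x = +68 mm. The bottle is undisturbed at top crop (630,195). Now I descend and push.

```bash
python3 -m crank '[{"delta_pos":[7.6,0,15.9],"turn":[0,0,0],"grip":35},{"delta_pos":[7.6,0,15.9],"turn":[0,0,0],"grip":35},{"delta_pos":[7.6,0,15.9],"turn":[0,0,0],"grip":35},{"delta_pos":[7.6,0,15.9],"turn":[0,0,0],"grip":35},{"delta_pos":[0,0,0],"turn":[0,0,0],"grip":35},{"delta_pos":[-13.5,0,6.3],"turn":[0,0,0],"grip":35},{"delta_pos":[-13.5,0,6.3],"turn":[0,0,0],"grip":35},{"delta_pos":[-13.5,0,6.3],"turn":[0,0,0],"grip":35},{"delta_pos":[-13.5,0,6.3],"turn":[0,0,0],"grip":35},{"delta_pos":[0,0,0],"turn":[0,0,0],"grip":35}]'
python3 go.py "(-31,42,28)"
```

```text
time_s: 9.47
tool_pos: [0.4885, 0.2746, 0.0451]
tool_rot: [-0.1, 0.971, 0.023, 0.216]
wrist_force: [0.6, 0.1, 0.6]
gripper_width: 0.0296
grasp_force: 0.0
t 9.47 tip in tray mm [-63.5  42.1  27.9] axes in tray
 [[-0.9  0.   0.4]
 [ 0.   1.   0. ]
 [-0.4  0.  -0.9]] F [ 0.6 -0.1  0.6] w 0.0296152209915222 q [ 0.5  0.5  1.9 -0.3  0.4 -1. ]
(-31,42,28) tool delta mm [-29.4  -0.1  13.7]
```

```bash
python3 -m crank '[{"delta_pos":[-3.6,0,1.7],"turn":[0,0,0],"grip":35},{"delta_pos":[-3.6,0,1.7],"turn":[0,0,0],"grip":35},{"delta_pos":[-3.6,0,1.7],"turn":[0,0,0],"grip":35},{"delta_pos":[-3.6,0,1.7],"turn":[0,0,0],"grip":35},{"delta_pos":[-3.6,0,1.7],"turn":[0,0,0],"grip":35},{"delta_pos":[-3.6,0,1.7],"turn":[0,0,0],"grip":35},{"delta_pos":[-3.6,0,1.7],"turn":[0,0,0],"grip":35},{"delta_pos":[-3.6,0,1.7],"turn":[0,0,0],"grip":35},{"delta_pos":[0,0,0],"turn":[0,0,0],"grip":35}]'
python3 go.py "(-31,42,28)"
```

```text
time_s: 10.22
tool_pos: [0.5178, 0.2807, 0.0437]
tool_rot: [-0.1, 0.971, 0.023, 0.215]
wrist_force: [0.1, -0.3, -0.1]
gripper_width: 0.0299
grasp_force: 0.0
t 10.22 tip in tray mm [-33.5  42.1  26.5] axes in tray
 [[-0.9 -0.   0.4]
 [ 0.   1.   0. ]
 [-0.4  0.  -0.9]] F [ 0.  -0.3 -0.1] w 0.029942014023755213 q [ 0.5  0.5  1.8 -0.3  0.4 -1. ]
(-31,42,28) tool delta mm [-2.9 -0.1 -0.3]
```

Now small steps until the end stop pushes back.

```bash
python3 -m crank '[{"delta_pos":[-1.4,0,0.6],"turn":[0,0,0],"grip":35},{"delta_pos":[-1.4,0,0.6],"turn":[0,0,0],"grip":35},{"delta_pos":[0,0,0],"turn":[0,0,0],"grip":35}]'; python3 go.py
python3 -m crank '[{"delta_pos":[-0.9,0,0.4],"turn":[0,0,0],"grip":35},{"delta_pos":[-0.9,0,0.4],"turn":[0,0,0],"grip":35},{"delta_pos":[0,0,0],"turn":[0,0,0],"grip":35}]'; python3 go.py
```

```text
time_s: 10.47
tool_pos: [0.5202, 0.2812, 0.0437]
tool_rot: [-0.101, 0.971, 0.023, 0.215]
wrist_force: [-0.2, -0.9, 0.3]
gripper_width: 0.0299
grasp_force: 0.0
t 10.47 tip in tray mm [-31.1  42.1  26.4] axes in tray
 [[-0.9 -0.   0.4]
 [ 0.   1.   0. ]
 [-0.4  0.  -0.9]] F [-0.3 -0.8  0.3] w 0.029931703462556022 q [ 0.5  0.5  1.8 -0.3  0.4 -1.1]
time_s: 10.72
tool_pos: [0.5221, 0.2816, 0.0437]
tool_rot: [-0.101, 0.971, 0.023, 0.215]
wrist_force: [-0.8, 0.4, 0.1]
gripper_width: 0.0297
grasp_force: 0.1
t 10.72 tip in tray mm [-29.1  42.1  26.5] axes in tray
 [[-0.9 -0.   0.4]
 [ 0.   1.   0. ]
 [-0.4  0.  -0.9]] F [-0.7  0.5  0.1] w 0.029727537082726862 q [ 0.5  0.5  1.8 -0.3  0.4 -1.1]
```

```bash
for i in 1; do python3 -m crank '[{"delta_pos":[-0.9,0,0.4],"turn":[0,0,0],"grip":35},{"delta_pos":[-0.9,0,0.4],"turn":[0,0,0],"grip":35},{"delta_pos":[0,0,0],"turn":[0,0,0],"grip":35}]' | grep -E "pos|wrist"; done
python3 - <<'E'
from h import *
C=[read_camera(n) for n in("scene","top")]
a=[cv2.resize(P["image"][y:y+75,x:x+95],None,fx=4,fy=4,interpolation=cv2.INTER_CUBIC) for P,x,y in zip(C,(220,225),(230,195))]
cv2.imwrite("pics/p5.png",np.hstack(a)[...,::-1])
E
```

```text
tool_pos: [0.5241, 0.282, 0.0438]
wrist_force: [-0.6, -0.3, -0.7]
```

View pics/p5.png

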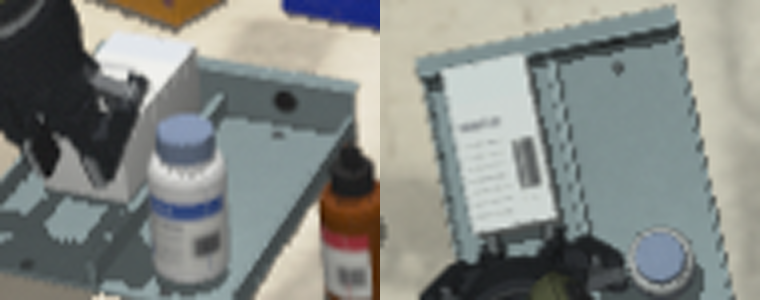

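```bash
python3 - <<'E'
from h import *
P=read_camera("top");S=read_camera("scene")
t=np.array([.5671,.248,0]);c,s=np.cos(.2063),np.sin(.2063);R=np.array([[c,s,0],[-s,c,0],[0,0,1]])
f=lambda u,v,z:(R@(atz(P,(225+u/4,195+v/4),z)-t)*1e3).round(1)
print("cap",f(662,256,.09),"start",(R@(atz(P,(220+375/5,190+346/5),.09)-t)*1e3).round(1))
print("gripper right",[f(622,275,z) for z in(.08,.1,.12)])
print("carton top corners",f(443,72,.052),f(525,55,.052),"bottom end",f(555,220,.052),f(473,237,.052))
E
python3 go.py
```

```text
cap [-113.3 -287.8   90. ] start [-63.2 -48.   90. ]
gripper right [array([-119.3, -261. ,   80. ]), array([-120.3, -258.8,  100. ]), array([-121.3, -256.6,  120. ])]
carton top corners [  37.8 -177.2   52. ] [  37.8 -232.7   52. ] bottom end [ -73.5 -228.7   52. ] [ -73.3 -173.6   52. ]
t 11.17 tip in tray mm [-27.2  42.1  26.6] axes in tray
 [[-0.9 -0.   0.4]
 [ 0.   1.   0. ]
 [-0.4  0.  -0.9]] F [0.  0.3 0.7] w 0.030212168991191488 q [ 0.5  0.5  1.8 -0.3  0.4 -1.1]
```

Run:
```python
from h import *
P=read_camera("top")
t=np.array([.5671,.248,0]);c,s=np.cos(.2063),np.sin(.2063);R=np.array([[c,s,0],[-s,c,0],[0,0,1]])
f=lambda u,v,z:(R@(atz(P,(225+(u-380)/4,195+v/4),z)-t)*1e3).round(1)
print("cap",f(662,256,.09))
print("gripper right",[f(622,275,z) for z in(.08,.1,.12)])
print("carton top corners",f(443,72,.052),f(525,55,.052),"bottom end",f(555,220,.052),f(473,237,.052),"stop top back",f(417,60,.034),f(677,8,.034))
```

```text
cap [-63.  -49.3  90. ]
gripper right [array([-68.9, -21.4,  80. ]), array([-70.5, -22.2, 100. ]), array([-72.1, -23. , 120. ])]
carton top corners [89.7 69.2 52. ] [89.6 13.6 52. ] bottom end [-22.1  15.6  52. ] [-22.1  70.7  52. ] stop top back [104.5  86.6  34. ] [103.  -91.4  34. ]
```

```bash
python3 -m crank '[{"delta_pos":[3.6,0,-1.7],"turn":[0,0,0],"grip":35},{"delta_pos":[0,6,0],"turn":[0,0,0],"grip":35},{"delta_pos":[-2.7,0,1.3],"turn":[0,0,0],"grip":35},{"delta_pos":[-1.8,0,0.8],"turn":[0,0,0],"grip":35},{"delta_pos":[-1.8,0,0.8],"turn":[0,0,0],"grip":35},{"delta_pos":[0,0,0],"turn":[0,0,0],"grip":35}]' | grep -E "pos|wrist"
python3 -m crank '[{"delta_pos":[-0.9,0,0.4],"turn":[0,0,0],"grip":35},{"delta_pos":[-0.9,0,0.4],"turn":[0,0,0],"grip":35},{"delta_pos":[0,0,0],"turn":[0,0,0],"grip":35}]' | grep -E "pos|wrist"; python3 go.py
```

```text
tool_pos: [0.5239, 0.2886, 0.0436]
wrist_force: [-27.4, -2.5, 18.2]
tool_pos: [0.5243, 0.2887, 0.0435]
wrist_force: [-48.6, -5.7, 34.8]
t 11.97 tip in tray mm [-25.7  48.6  26.2] axes in tray
 [[-0.9 -0.   0.4]
 [-0.   1.  -0. ]
 [-0.4 -0.  -0.9]] F [-48.8   4.4  34.8] w 0.03017288786202667 q [ 0.5  0.5  1.8 -0.3  0.4 -1.1]
```

Solid contact with the end stop (about 50 N). Withdrawing straight back, then up.

```bash
python3 -m crank '[{"delta_pos":[1.8,0,-0.8],"turn":[0,0,0],"grip":35},{"delta_pos":[1.8,0,-0.8],"turn":[0,0,0],"grip":35},{"delta_pos":[3.6,0,-1.7],"turn":[0,0,0],"grip":35},{"delta_pos":[9,0,-4.2],"turn":[0,0,0],"grip":35},{"delta_pos":[13,0,-6.1],"turn":[0,0,0],"grip":35},{"delta_pos":[18,0,-8.4],"turn":[0,0,0],"grip":35},{"delta_pos":[18,0,-8.4],"turn":[0,0,0],"grip":35},{"delta_pos":[18,0,-8.4],"turn":[0,0,0],"grip":35},{"delta_pos":[-8,0,-16],"turn":[0,0,0],"grip":35},{"delta_pos":[-8,0,-16],"turn":[0,0,0],"grip":35},{"delta_pos":[-8,0,-16],"turn":[0,0,0],"grip":35},{"delta_pos":[0,0,0],"turn":[0,0,0],"grip":35}]' | grep -E "pos|wrist"
python3 - <<'E'
from h import *
C=[read_camera(n) for n in("scene","top")]
a=[cv2.resize(P["image"][y:y+75,x:x+95],None,fx=4,fy=4,interpolation=cv2.INTER_CUBIC) for P,x,y in zip(C,(220,225),(230,195))]
cv2.imwrite("pics/p6.png",np.hstack(a)[...,::-1])
E
```

```text
tool_pos: [0.4406, 0.2711, 0.1009]
wrist_force: [-0.5, -0.1, 0.5]
```

View pics/p6.png

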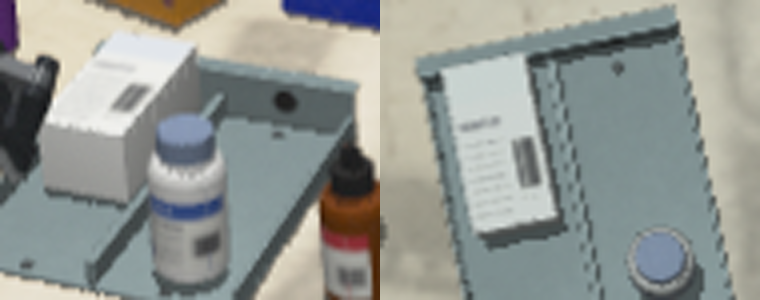

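The carton lies flat and parallel to the lane. Its top edge, (443,72)–(525,55), is flush with the end stop, and the bottle stands at (662,256), unmoved.

```bash
python3 -c "
from bench import *
print(sign_off())"
```

```text
the job is handed in; nothing more can be done
None
```

I tipped the carton over in its own (left) lane and pushed it until its top end pressed against the end stop. I then withdrew and handed the job in; the last picture showed it lying flat there, with the bottle upright and unmoved.

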